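# Push the gift box through the pass-through into the carton

## Robot

A 6-joint arm with a two-finger parallel gripper is mounted at the origin on the work surface; the furniture and walls round the work are solid. World frame = base frame: x ahead of the robot, y to its left, z up, the work surface at z = 0. Lengths are in m, angles in degrees, forces in N, time in s.
With the tool pointing down it reaches from about 0.3 to 0.75 m from the base axis. Payload 8.5 kg.
Tool frame: the origin (TCP) lies between the finger pads; the fingertips stand env.finger_overhang ahead of it and the grasp point (between the pads) lies 2 mm behind it (env.finger_overhang is the distance from the TCP to the fingertips, in m); z points along the fingers, y is the line along which they close (so a half turn about z gives the same grasp; the last joint's range is limited). The gripper opens to 85 mm and grips with 20 to 120 N. Pads are 22 mm wide; open, the fingers measure 114 mm over their backs; the gripper's body (76 mm by 85 mm) begins 54 mm behind the grasp point. The pads swing forward as they close: fully open they stand 13 mm farther back than shut.
Start: joints at [-87.622, 21.807, 74.336, -0, 83.858, -12.336], TCP at [0.14, -0.532, 0.248] pointing down, gripper open.
Joint ranges: [-178.18, 178.18], [-50.72, 133.34], [12.68, 142.11], [-81.47, 261.47], [9.98, 163.14], [-165.26, 165.26]. Speed limits (degrees/s): [136.94, 136.94, 180, 180, 180, 180].

## Interface

Orientations are given as a 3x3 rotation matrix whose columns are the frame's x, y, z axes.
In Python, from rig import env gives the robot as it stands. The module is installed in compiled form; this text tells all that it offers.
- The arm moves only by the tool jog_arm, never from a script. Its arguments are lists of equal length, an entry for each row: "hand": the finger opening in m, from 0 to 0.0854; "travel": the shift along the world's x, y, z in m, a list of three; "yaw": the turn about the world's z in rad. A call has exactly 5 rows; each row shifts and turns the commanded pose from where the row before left it; what a row does not reach is not made up. A row lasts 1/8 s, in which the tool goes at most 62.5 mm and 10.7 degrees, less where a joint would pass 70% of its speed; a pose out of reach is approached as far as the arm can. A call is refused whole if a number of a shift passes 0.0625 or a number of a turn 0.188, either way. A call with a gripper value outside its range is refused whole. The fingers move at their own pace and stop on an object; "grip_force" is the grip in N (left out, the last holds). Time passes only in rows, so rows that do not move let the fingers close, or fill a call up. It gives the time, the measured TCP pose, the force, the opening and the grip force at its end, in the units of the state.
- env.observe(): the state, without advancing time (a new reading comes with each control period).
- env.get_image(name): name is "scene" or "side" or "wrist"; returns the picture (480x640x3 uint8, red, green, blue); there is no depth.
- env.calibration(name): a dict with "fx", "fy", "cx", "cy" (pixels), "position" and "rotation" of the camera in the world; the wrist camera has in their place "hand_eye" (4x4, takes a point from camera to tool coordinates, whose origin is the TCP and whose axes are the flange's). Camera axes: x right, y down, z forward; pixel columns grow to the right and rows downward; lengths in m; the calibration is good to about 2 mm. A picture is of the moment at which its call begins: read the wrist's pose just before it. calibration takes no time and is no camera call.
- env.close_job(): hands the job in; it is judged then, once.
The state is a dict: "time_s": time; "q": joint angles; "qvel": joint speeds; "joint_efforts": joint torques, N m; "position": TCP position; "tool_rot": TCP orientation; "ft_force": force on the tool from outside, world axes, zero at the start; "wrist_torque": the same for the moment, N m; "grip_width": finger opening in m; "gripper_force": force on a finger pad.
Only numpy, scipy, OpenCV 4.12 (cv2) and the standard library are available. Lean on these libraries where they do the work, as an engineer would, in place of code of your own. Each camera call takes 0.05 s, during which the arm holds its last target. There are 200 camera calls.

## Task

The small gift box in the raised wooden pass-through has to drop into the open carton below its far end. Draw the wooden pusher out from under the low display step by its blade end until its crossbar is clear of the step, lay it flat on the table and let go, then take it again by the stick right beside its crossbar and push the box through with the blade. Do not touch the gift box with the gripper; at the end leave the pusher lying flat on the table, and leave the candle tin, the card pack and the twine spool where they are.

Things in the scene. Friction and masses are not known exactly. Their poses are not given: they have to be found in the camera images.
- hatch: Raised pass-through of light wood, fixed, 125 (x) x 100 x 204 mm high. Its tunnel runs along x, open at both ends, 76 mm wide, 62 mm high between the deck (130 mm over the table) and the 12 mm roof. Origin under its centre on the table. Push along its +x, roughly towards the robot's left; the carton stands below the +x end.
- hatch_mouth (a point): Middle of the deck's edge at the entrance (-x end) of the tunnel, at deck height; x points into the tunnel.
- hatch_exit (a point): Middle of the deck's edge at the exit (+x end), at deck height. The box (85 mm long in the tunnel) falls freely once its rear face is less than 35 mm from this edge.
- carton: Open cardboard carton, fixed, 160 mm (x) by 130 mm (y) by 70 mm high, 5 mm walls, just below the exit of the pass-through. Origin under its centre.
- step: Low display step of light wood, fixed: a board 150 mm (x) by 200 mm (y), underside 38 mm and top 50 mm over the table, on two 12 mm side boards (172 mm between them), open at both x ends. Two 15 mm high tape rolls are fixed on top near the -x end. Origin under its centre on the table.
- step_front (a point): Middle of the step's front (+x) edge at table height; the pusher's blade end sticks out here.
- pusher: Loose plywood pusher, 150 g, 22 mm high, 200 mm long (x), lying flat: stick 18 mm wide (y); at the +x end a blade 50 mm wide, 8 mm thick; at the -x end a crossbar 100 mm wide, 22 mm thick, holding most of the weight (centre of mass at x = -49 mm). Origin: mid-length, underside. At first only 70 to 80 mm of the blade end sticks out from under the step. The crossbar does not fit the tunnel.
- pusher_grip (a point): The place on the pusher's stick to hold it for pushing: 18 mm ahead of the crossbar's front, 160 mm behind the blade's face, at mid-height (11 mm over its underside).
- pusher_tip (a point): Middle of the blade's front face, at mid-height (11 mm over the underside).
- gift_box: Loose small dark gift box with a grey lid, 62 x 85 x 50 mm (x, y, z), about 110 g, lying in the tunnel on the deck with its 85 mm side along the tunnel, its rear face 5 to 28 mm inside the entrance. Origin in the centre of its underside.
- gift_box_center (a point): Centre of the gift box.
- candle: Candle tin, 66 mm across, 28 mm high, loose bystander. Origin in the centre of its underside.
- card_pack: Thick banded pack of cards, 99 x 129 x 31 mm, loose bystander. Origin in the centre of its underside.
- spool: Twine spool, 82 x 72 x 40 mm, loose bystander. Origin in the centre of its underside.

How it is judged:
By the outcome, as a careful person would: the job done as asked, in the order asked, and still so for the second after the job is handed in, with the robot touching nothing.
It also fails if it takes over 56 s, if anything falls off the work surface, if the arm or the gripper's body presses on something with over 40 N, if the wrist force passes 120 N, or if a joint passes its speed limit or range.

## Working session

There is one attempt and no reset: what is moved stays moved. The work goes in short steps, Python scripts to look and compute and a tool call to move; the robot and the scene stay as the last step left them, time stands still between calls to the robot, and variables do not carry over. Pictures are saved under pics/ and viewed, at most 10 in all, crops included, and the job is handed in when it is done.

Besides the shell and the picture viewer there is one more tool, called after "Call:" by a JSON object that holds its "fn" and its "kwargs", one argument or row to a line. jog_arm: Moves the arm, as the interface text tells. Its arguments: {"type":"object","properties":{"hand":{"type":"array"},"travel":{"type":"array"},"yaw":{"type":"array"},"grip_force":{"type":"number"}},"required":["hand","travel","yaw"]}

```bash
mkdir -p pics
python3 - <<'E'
from rig import env
import cv2,numpy as np
np.set_printoptions(precision=4,suppress=True)
for n in("scene","side"):
    cv2.imwrite(f"pics/{n}0.png",env.get_image(n)[:,:,::-1]); c=env.calibration(n); print(n,c)
c=env.calibration("wrist");print(c); s=env.observe();print(s["position"],s["tool_rot"],s["time_s"],env.finger_overhang)
E
```

```text
scene {'fx': 483.5625044967023, 'fy': 483.5625044967023, 'cx': 315.6127924321409, 'cy': 246.14170392387612, 'position': array([0.0163, 0.627 , 0.7868]), 'rotation': array([[-0.8   , -0.3942,  0.4525],
       [-0.6   ,  0.5336, -0.596 ],
       [-0.0065, -0.7482, -0.6634]])}
side {'fx': 604.2208116342583, 'fy': 604.2208116342583, 'cx': 326.5075719672396, 'cy': 238.4805029020228, 'position': array([0.4969, 1.2139, 0.9695]), 'rotation': array([[-0.9998, -0.0204, -0.0036],
       [-0.0087,  0.568 , -0.823 ],
       [ 0.0189, -0.8228, -0.568 ]])}
{'fx': 419.48915339913844, 'fy': 419.48915339913844, 'cx': 328.69332547190686, 'cy': 239.1919084736072, 'hand_eye': array([[-0.0002, -0.9599, -0.2805,  0.071 ],
       [ 1.    , -0.    , -0.0005, -0.0001],
       [ 0.0005, -0.2805,  0.9599, -0.1251],
       [ 0.    ,  0.    ,  0.    ,  1.    ]])}
[ 0.1397 -0.5317  0.2478] [[ 0.9672  0.254  -0.0001]
 [ 0.254  -0.9672  0.0013]
 [ 0.0003 -0.0013 -1.    ]] 0.1 0.017
```

View pics/scene0.png

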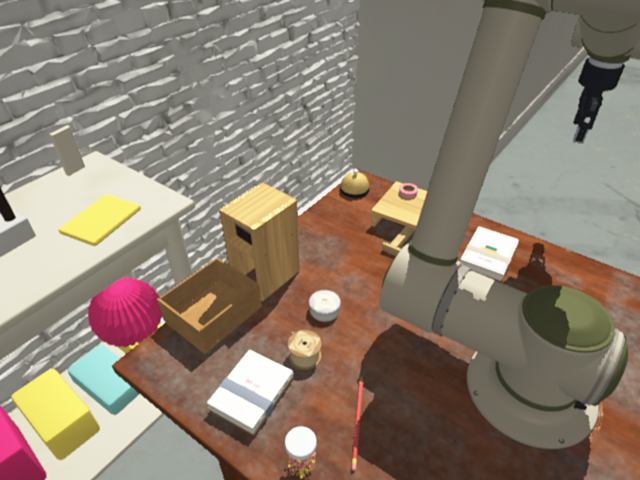

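View pics/side0.png

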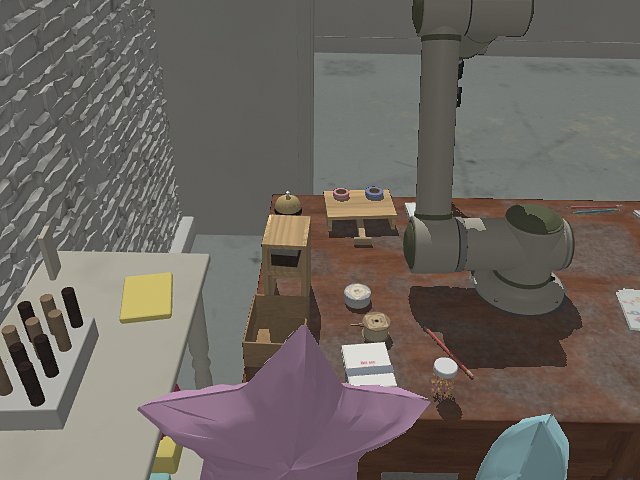

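The scene view shows the hatch at about (260,240) with the carton at (210,305), the step at (400,205), and the pusher's blade end at (397,245). In the side view the step is at (360,205), the blade at (363,241), the hatch at (287,260) and the carton at (280,335). I'll enlarge both for precise corners.

Run:
```python
import cv2,numpy as np
a=cv2.imread("pics/side0.png")[180:390,235:415]; b=cv2.imread("pics/scene0.png")[165:355,150:450]
cv2.imwrite("pics/c1.png",cv2.resize(a,None,fx=2.8,fy=2.8,interpolation=cv2.INTER_CUBIC))
cv2.imwrite("pics/c2.png",cv2.resize(b,None,fx=2.6,fy=2.6,interpolation=cv2.INTER_CUBIC))
```

```text
(no output)
```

View pics/c1.png

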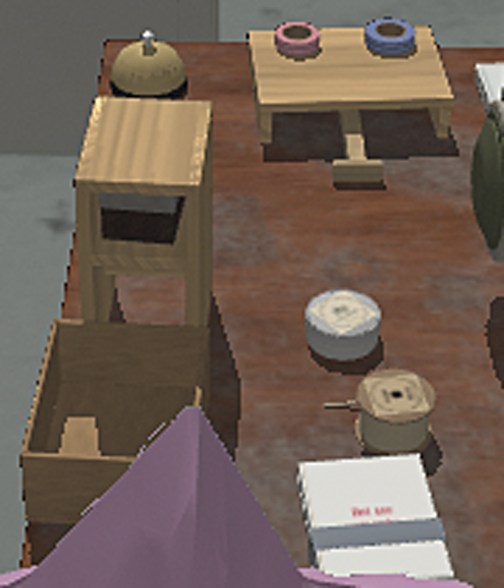

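View pics/c2.png

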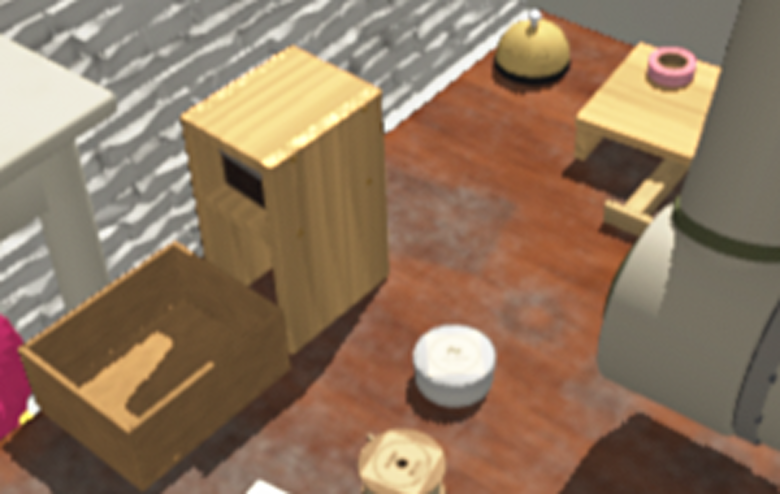

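The close-ups show the hatch roof corners at c1 (97,98), (211,101), (211,186), (76,183). The step top's front edge runs (260,108)–(452,98), and the blade's top front edge (334,166)–(383,162). The gift box is visible through the exit.

```bash
cat > h.py <<'E'
import numpy as np, cv2
from rig import env
np.set_printoptions(precision=4,suppress=True)
def ray(cal,uv,z,T=None):
    R,p=(cal["rotation"],cal["position"]) if T is None else (T[:3,:3],T[:3,3])
    d=R@np.array([(uv[0]-cal["cx"])/cal["fx"],(uv[1]-cal["cy"])/cal["fy"],1.])
    return p+d*(z-p[2])/d[2]
def wT():
    s=env.observe();T=np.eye(4);T[:3,:3]=s["tool_rot"];T[:3,3]=s["position"]
    return T@env.calibration("wrist")["hand_eye"]
E
python3 - <<'E'
from h import *
S=env.calibration("side");C=env.calibration("scene")
a=lambda *p:(p[0]/2.8+235,p[1]/2.8+180)
b=lambda *p:(p[0]/2.6+150,p[1]/2.6+165)
for n,f,cal,z,ps in [("roof side",a,S,.204,[(97,98),(211,101),(211,186),(76,183)]),("roof scene",b,C,.204,[(293,46),(382,95),(266,167),(183,120)]),
 ("step side",a,S,.05,[(249,30),(433,28),(452,98),(260,106)]),("step scene",b,C,.05,[(642,43),(577,118),(687,160)]),
 ("blade side",a,S,.022,[(334,166),(383,162)]),("blade scene",b,C,.022,[(607,203),(645,225)]),("stick side",a,S,.022,[(343,112),(347,134),(363,134)]),
 ("carton side",a,S,.07,[(60,322),(208,326),(23,455)]),("carton scene",b,C,.07,[(178,243),(290,345),(130,432),(22,350)]),("candle",a,S,.028,[(343,310)]),("spool",a,S,.04,[(397,393)]),("pack",a,S,.031,[(299,464),(420,456)])]:
    print(n,*[ray(cal,f(*p),z)[:2] for p in ps])
E
```

```text
roof side [0.6268 0.0123] [0.5309 0.0133] [0.5271 0.1366] [0.6325 0.1363]
roof scene [0.6272 0.0072] [0.5261 0.0168] [0.5392 0.136 ] [0.6284 0.1319]
step side [ 0.5011 -0.3724] [ 0.3012 -0.385 ] [ 0.2928 -0.2433] [ 0.4882 -0.2208]
step scene [ 0.5    -0.3756] [ 0.4864 -0.2266] [ 0.3709 -0.2325]
blade side [ 0.4142 -0.1578] [ 0.3654 -0.1665]
blade scene [ 0.4137 -0.1656] [ 0.3705 -0.16  ]
stick side [ 0.402  -0.2563] [ 0.3994 -0.2153] [ 0.3831 -0.2159]
carton side [0.6504 0.1453] [0.5288 0.1466] [0.662  0.2996]
carton scene [0.651 0.141] [0.4989 0.1713] [0.5353 0.3029] [0.6607 0.2975]
candle [0.4133 0.0715]
spool [0.3741 0.1901]
pack [0.4541 0.2638] [0.3592 0.2524]
```

Call:
{"fn": "jog_arm", "kwargs": {
  "hand": [0.0854, 0.0854, 0.0854, 0.0854, 0.0854],
  "travel": [
    [0.0255, 0.033, 0],
    [0.0255, 0.033, 0],
    [0.0255, 0.033, 0],
    [0.0255, 0.033, 0],
    [0.0255, 0.033, 0]
  ],
  "yaw": [0.139, 0.139, 0.139, 0.139, 0.139]
}}

```text
time_s: 0.72
position: [0.2678, -0.3657, 0.2481]
tool_rot: [[0.577, 0.817, -0.0], [0.817, -0.577, 0.001], [0.0, -0.0, -1.0]]
ft_force: [-0.4, -0.1, -0.7]
grip_width: 0.0856
gripper_force: 0.0
```

Call:
{"fn": "jog_arm", "kwargs": {
  "hand": [0.0854, 0.0854, 0.0854, 0.0854, 0.0854],
  "travel": [
    [0.0255, 0.033, -0.012],
    [0.0255, 0.033, -0.012],
    [0.0255, 0.033, -0.012],
    [0.0255, 0.033, -0.012],
    [0.0255, 0.033, 0]
  ],
  "yaw": [0.139, 0.139, 0.139, 0.139, 0.139]
}}

```text
time_s: 1.35
position: [0.395, -0.2004, 0.1994]
tool_rot: [[-0.08, 0.997, -0.002], [0.997, 0.08, 0.001], [0.002, -0.002, -1.0]]
ft_force: [-0.2, -1.1, 0.2]
grip_width: 0.0854
gripper_force: 0.0
```

Run:
```python
from h import *
s=env.observe();print(s["position"],s["tool_rot"],s["q"],s["time_s"],s["ft_force"]);T=wT();np.save("T1.npy",T)
cv2.imwrite("pics/w1.png",env.get_image("wrist")[:,:,::-1])
```

```text
[ 0.395  -0.2004  0.1994] [[-0.0804  0.9968 -0.0016]
 [ 0.9968  0.0804  0.0015]
 [ 0.0016 -0.0015 -1.    ]] [-42.2891  13.9368  95.0406  -0.0014  71.1482 -46.9009] 1.35 [-0.1549 -1.1084  0.2203]
```

View pics/w1.png

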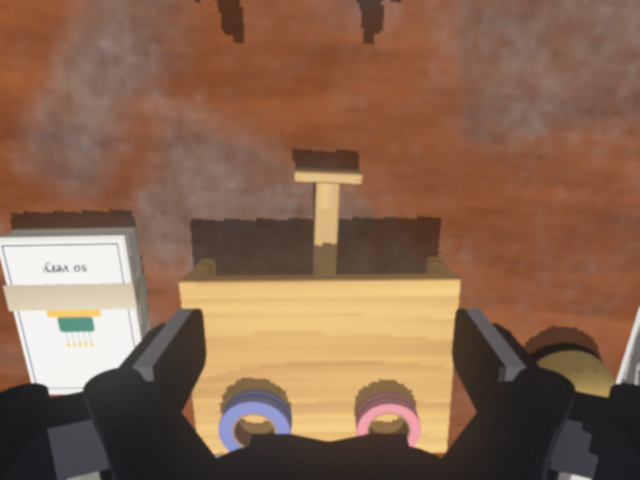

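The wrist view shows the blade's top edge at (296–361, 172) and the stick between columns 314 and 338 from row 185 to row 275. The step's front edge is at row 277.

Run:
```python
from h import *
T=np.load("T1.npy");c=env.calibration("wrist")
for n,z,ps in [("blade top front",.022,[(296,171),(361,172)]),("stick near blade",.022,[(315,188),(340,188)]),("stick near step",.022,[(313,270),(337,270)]),("step front top",.05,[(181,282),(460,280)])]:
    print(n,*[ray(c,p,z,T)[:2] for p in ps])
```

```text
blade top front [ 0.3682 -0.1681] [ 0.4148 -0.1651]
stick near blade [ 0.3827 -0.1793] [ 0.4008 -0.1778]
stick near step [ 0.3857 -0.2425] [ 0.404 -0.241]
step front top [ 0.2942 -0.2486] [ 0.4892 -0.2311]
```

Call:
{"fn": "jog_arm", "kwargs": {
  "hand": [0.06, 0.06, 0.06, 0.06, 0.06],
  "travel": [
    [-0.002, 0.002, -0.04],
    [0, 0, -0.04],
    [0, 0, -0.04],
    [0, 0, -0.035],
    [0, 0, -0.024]
  ],
  "yaw": [-0.02, 0, 0, 0, 0]
}}

```text
time_s: 2.02
position: [0.3923, -0.1997, 0.0198]
tool_rot: [[-0.056, 0.998, -0.001], [0.998, 0.056, 0.001], [0.001, -0.001, -1.0]]
ft_force: [0.1, 0.5, -1.2]
grip_width: 0.0601
gripper_force: 0.0
```

Call:
{"fn": "jog_arm", "kwargs": {
  "hand": [0.01, 0.01, 0.01, 0.01, 0.01],
  "travel": [
    [0, 0, 0],
    [0, 0, 0],
    [0, 0, 0],
    [0, 0, 0],
    [0, 0, 0]
  ],
  "yaw": [0, 0, 0, 0, 0],
  "grip_force": 40
}}

```text
time_s: 2.65
position: [0.3931, -0.2003, 0.0224]
tool_rot: [[-0.056, 0.998, 0.002], [0.998, 0.056, -0.002], [-0.002, 0.002, -1.0]]
ft_force: [-0.4, 0.5, 6.8]
grip_width: 0.0171
gripper_force: 40.1
```

Call:
{"fn": "jog_arm", "kwargs": {
  "hand": [0.01, 0.01, 0.01, 0.01, 0.01],
  "travel": [
    [0, 0, 0.003],
    [-0.001, 0.015, 0],
    [-0.001, 0.02, 0],
    [-0.001, 0.02, 0],
    [-0.001, 0.02, 0]
  ],
  "yaw": [0, 0, 0, 0, 0]
}}

```text
time_s: 3.28
position: [0.3881, -0.1229, 0.0242]
tool_rot: [[-0.057, 0.998, -0.001], [0.998, 0.057, 0.001], [0.001, -0.001, -1.0]]
ft_force: [-0.6, 0.6, -1.1]
grip_width: 0.0173
gripper_force: 39.0
```

Call:
{"fn": "jog_arm", "kwargs": {
  "hand": [0.01, 0.01, 0.01, 0.01, 0.01],
  "travel": [
    [-0.001, 0.02, 0],
    [-0.001, 0.02, 0],
    [-0.001, 0.02, 0],
    [-0.001, 0.015, 0],
    [-0.001, 0.008, 0]
  ],
  "yaw": [0, 0, 0, 0, 0]
}}

```text
time_s: 3.9
position: [0.3833, -0.0407, 0.0243]
tool_rot: [[-0.057, 0.998, -0.0], [0.998, 0.057, 0.0], [0.0, -0.0, -1.0]]
ft_force: [0.4, -0.5, -1.3]
grip_width: 0.0171
gripper_force: 39.0
```

Call:
{"fn": "jog_arm", "kwargs": {
  "hand": [0.01, 0.01, 0.05, 0.05, 0.05],
  "travel": [
    [0, 0, -0.002],
    [0, 0, 0],
    [0, 0, 0],
    [0, 0, 0],
    [0, 0, 0]
  ],
  "yaw": [0, 0, 0, 0, 0]
}}

```text
time_s: 4.53
position: [0.3838, -0.0422, 0.0223]
tool_rot: [[-0.056, 0.998, 0.0], [0.998, 0.056, -0.0], [-0.0, 0.0, -1.0]]
ft_force: [-0.0, -0.3, 0.5]
grip_width: 0.0499
gripper_force: 0.0
```

Call:
{"fn": "jog_arm", "kwargs": {
  "hand": [0.06, 0.06, 0.06, 0.06, 0.06],
  "travel": [
    [0, 0, 0.02],
    [0, 0, 0.04],
    [0.001, -0.03, 0.05],
    [0.001, -0.04, 0.05],
    [0, -0.03, 0.015]
  ],
  "yaw": [0, 0, 0, 0, 0]
}}

```text
time_s: 5.15
position: [0.3862, -0.1428, 0.1989]
tool_rot: [[-0.056, 0.998, 0.004], [0.998, 0.056, -0.003], [-0.004, 0.004, -1.0]]
ft_force: [1.2, 0.7, -0.0]
grip_width: 0.0598
gripper_force: 0.0
```

Run:
```python
from h import *
s=env.observe();print(s["position"],s["time_s"]);T=wT();np.save("T2.npy",T)
cv2.imwrite("pics/w2.png",env.get_image("wrist")[:,:,::-1])
```

```text
[ 0.3862 -0.1428  0.1989] 5.15
```

View pics/w2.png

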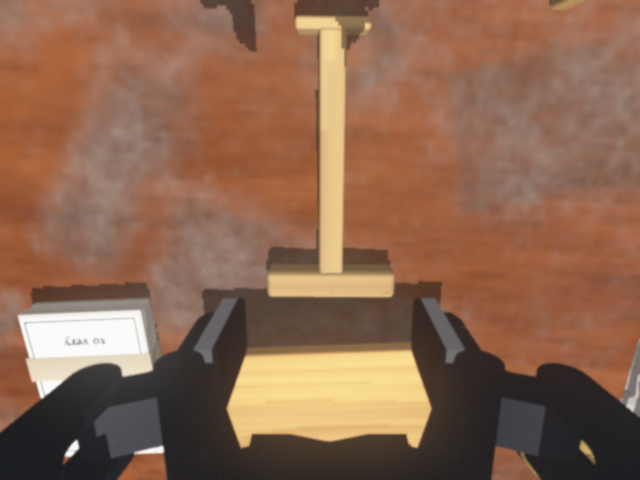

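The crossbar lies clear of the step: its front top edge is near row 272, its rear near row 297, and the step front is at row 347. The stick runs from (331,30) to (331,272).

Run:
```python
from h import *
T=np.load("T2.npy");c=env.calibration("wrist")
for n,z,ps in [("blade",.022,[(295,18),(371,18)]),("stick far",.022,[(319,40),(344,40)]),("stick near bar",.022,[(319,268),(343,268)]),("bar front",.022,[(267,272),(393,271)]),("bar rear",.022,[(267,297),(394,297)]),("step",.05,[(248,349),(412,345)])]:
    print(n,*[ray(c,p,z,T)[:2] for p in ps])
```

```text
blade [ 0.3574 -0.0118] [ 0.4067 -0.0091]
stick far [ 0.3736 -0.024 ] [ 0.3901 -0.0231]
stick near bar [ 0.3814 -0.1834] [ 0.3998 -0.1824]
bar front [ 0.3418 -0.1889] [ 0.4383 -0.1828]
bar rear [ 0.3421 -0.2097] [ 0.4412 -0.2043]
step [ 0.3324 -0.2393] [ 0.4527 -0.2295]
```

Call:
{"fn": "jog_arm", "kwargs": {
  "hand": [0.06, 0.06, 0.06, 0.06, 0.06],
  "travel": [
    [0.004, -0.026, -0.02],
    [0, 0, -0.045],
    [0, 0, -0.045],
    [0, 0, -0.04],
    [0, 0, -0.024]
  ],
  "yaw": [0, 0, 0, 0, 0]
}}

```text
time_s: 5.82
position: [0.389, -0.1665, 0.0203]
tool_rot: [[-0.056, 0.998, -0.002], [0.998, 0.056, 0.002], [0.002, -0.002, -1.0]]
ft_force: [-1.0, -1.2, -0.5]
grip_width: 0.06
gripper_force: 0.0
```

Call:
{"fn": "jog_arm", "kwargs": {
  "hand": [0.06, 0.01, 0.01, 0.01, 0.01],
  "travel": [
    [0.001, -0.002, 0.001],
    [0, 0, 0],
    [0, 0, 0],
    [0, 0, 0],
    [0, 0, 0]
  ],
  "yaw": [0, 0, 0, 0, 0],
  "grip_force": 80
}}

```text
time_s: 6.45
position: [0.391, -0.1692, 0.0243]
tool_rot: [[-0.056, 0.998, 0.002], [0.998, 0.056, -0.001], [-0.001, 0.002, -1.0]]
ft_force: [-1.4, 1.0, 9.8]
grip_width: 0.0159
gripper_force: 79.0
```

Call:
{"fn": "jog_arm", "kwargs": {
  "hand": [0.01, 0.01, 0.01, 0.01, 0.01],
  "travel": [
    [0, 0, 0],
    [0, 0, 0.01],
    [0, 0, 0.03],
    [0, -0.01, 0.05],
    [0, -0.02, 0.05]
  ],
  "yaw": [0, 0, 0, 0, 0]
}}

```text
time_s: 7.08
position: [0.3902, -0.1985, 0.1654]
tool_rot: [[-0.057, 0.998, -0.0], [0.998, 0.057, 0.0], [0.0, -0.0, -1.0]]
ft_force: [1.9, -0.8, -1.1]
grip_width: 0.0155
gripper_force: 78.5
```

Call:
{"fn": "jog_arm", "kwargs": {
  "hand": [0.01, 0.01, 0.01, 0.01, 0.01],
  "travel": [
    [0.035, -0.005, 0.005],
    [0.038, 0, 0.002],
    [0.038, 0, 0],
    [0.038, 0, 0],
    [0.032, 0, 0]
  ],
  "yaw": [-0.017, -0.017, -0.017, -0.017, -0.017]
}}

```text
time_s: 7.7
position: [0.5727, -0.2036, 0.1708]
tool_rot: [[0.029, 1.0, 0.0], [1.0, -0.029, -0.0], [-0.0, 0.0, -1.0]]
ft_force: [-0.6, -0.2, -1.1]
grip_width: 0.0158
gripper_force: 78.6
```

Call:
{"fn": "jog_arm", "kwargs": {
  "hand": [0.01, 0.01, 0.01, 0.01, 0.01],
  "travel": [
    [0, 0, 0],
    [0, 0, 0],
    [0, 0, 0],
    [0, 0, 0],
    [0, 0, 0]
  ],
  "yaw": [0, 0, 0, 0, 0]
}}

```text
time_s: 8.32
position: [0.5714, -0.2041, 0.1703]
tool_rot: [[0.029, 1.0, 0.0], [1.0, -0.029, -0.0], [-0.0, 0.0, -1.0]]
ft_force: [0.9, -1.2, -0.6]
grip_width: 0.0161
gripper_force: 78.7
```

Run:
```python
from h import *
s=env.observe();print(s["position"],s["tool_rot"],s["time_s"],s["q"]);T=wT();np.save("T3.npy",T)
w=env.get_image("wrist")[:,:,::-1]; a=env.get_image("side")[:,:,::-1]; b=env.get_image("scene")[:,:,::-1]
cv2.imwrite("pics/w3.png",w);cv2.imwrite("pics/s3.png",a);cv2.imwrite("pics/sc3.png",b)
A=cv2.resize(a[170:310,235:385],None,fx=2.66,fy=2.66,interpolation=2);B=cv2.resize(b[130:310,190:380],None,fx=2.1,fy=2.1,interpolation=2)
W=cv2.resize(w,None,fx=.6,fy=.6,interpolation=3)
M=np.zeros((600,800,3),np.uint8)
for p,y,x in((A[:300],0,0),(B[:300],0,400),(W,305,0)):
    M[y:y+p.shape[0],x:x+p.shape[1]]=p[:600-y]
cv2.imwrite("pics/m3.png",M)
```

```text
[ 0.5714 -0.2041  0.1703] [[ 0.0293  0.9996  0.    ]
 [ 0.9996 -0.0293 -0.    ]
 [-0.      0.     -1.    ]] 8.325 [-30.8211  31.022   72.0343   0.0001  76.9407 -29.1427]
```

View pics/m3.png

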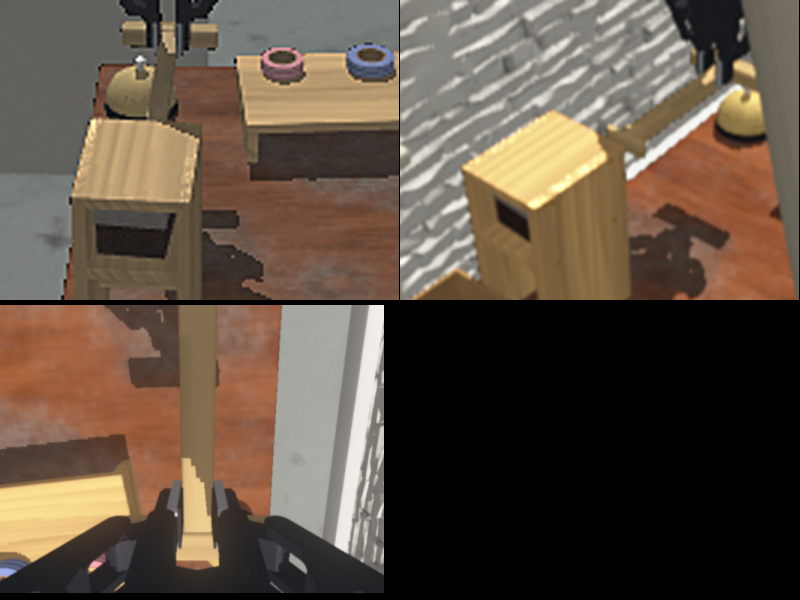

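The montage shows the held pusher in line with the tool (stick centred on column 330 in the wrist view). The blade is just before the entrance: its right side is at side (202,124) and scene (643,147) in montage pixels. I'll check the tip's height and lateral place against the roof corners.

Run:
```python
from h import *
S=env.calibration("side");C=env.calibration("scene")
a=lambda *p:(p[0]/2.66+235,p[1]/2.66+170)
b=lambda *p:((p[0]-400)/2.1+190,p[1]/2.1+130)
for z in(.16,.168): print(z,ray(S,a(202,124),z),ray(C,b(643,147),z),ray(C,b(608,128),z))
print("roof side",*[ray(S,a(*p),.204)[:2] for p in[(93,120),(200,148),(198,208),(73,203)]])
print("roof scene",*[ray(C,b(*p),.204)[:2] for p in[(553,111),(607,151),(533,210),(464,171)]])
def box(n,f):
    im=cv2.imread(f);print(n,im.shape)
# bounding gripper height: zoom for next view
x=cv2.imread("pics/sc3.png")[150:260,205:345];y=cv2.imread("pics/s3.png")[170:260,250:325]
M=np.zeros((600,800,3),np.uint8);X=cv2.resize(x,None,fx=3.4,fy=3.4,interpolation=2);Y=cv2.resize(y,None,fx=4.2,fy=4.2,interpolation=2)
M[:X.shape[0],:X.shape[1]]=X;M[:Y.shape[0],480:480+Y.shape[1]]=Y;cv2.imwrite("pics/m4.png",M)
```

```text
0.16 [ 0.5313 -0.0533  0.16  ] [ 0.5526 -0.0451  0.16  ] [ 0.6038 -0.05    0.16  ]
0.168 [ 0.531  -0.0407  0.168 ] [ 0.5458 -0.0365  0.168 ] [ 0.5963 -0.0414  0.168 ]
roof side [0.626  0.0127] [0.53   0.0542] [0.5289 0.1434] [0.6315 0.1399]
roof scene [0.6265 0.0074] [0.539  0.0278] [0.5361 0.1366] [0.6276 0.1325]
```

View pics/m4.png

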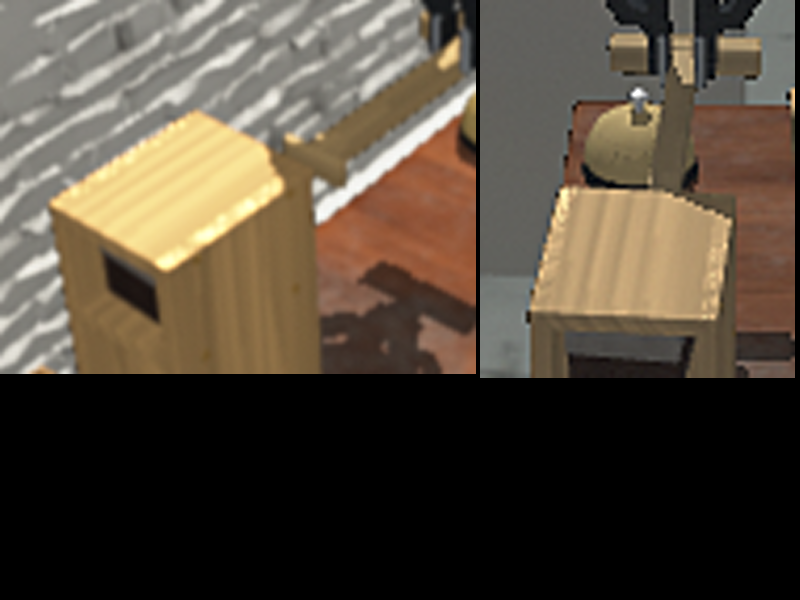

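The dark patch at the roof corner was only a shadow. The blade is at scene about (298,194), within a few mm of the tunnel axis and about 12 mm above the deck. I'll shift 5 mm in x and go in.

Call:
{"fn": "jog_arm", "kwargs": {
  "hand": [0.01, 0.01, 0.01, 0.01, 0.01],
  "travel": [
    [0.005, 0, 0],
    [0, 0.015, 0],
    [0.001, 0.02, 0],
    [0.001, 0.02, 0],
    [0.001, 0.02, 0]
  ],
  "yaw": [0, 0, 0, 0, 0]
}}

```text
time_s: 9.1
position: [0.5797, -0.1272, 0.1703]
tool_rot: [[0.028, 1.0, 0.0], [1.0, -0.028, -0.0], [-0.0, 0.0, -1.0]]
ft_force: [-0.1, -0.9, -1.8]
grip_width: 0.0156
gripper_force: 78.7
```

Call:
{"fn": "jog_arm", "kwargs": {
  "hand": [0.01, 0.01, 0.01, 0.01, 0.01],
  "travel": [
    [0, 0.01, 0],
    [0.001, 0.015, 0],
    [0, 0.015, 0],
    [0.001, 0.015, 0],
    [0, 0.01, 0]
  ],
  "yaw": [0, 0, 0, 0, 0]
}}

```text
time_s: 9.72
position: [0.5817, -0.063, 0.1702]
tool_rot: [[0.029, 1.0, 0.0], [1.0, -0.029, -0.0], [-0.0, 0.0, -1.0]]
ft_force: [-0.5, -0.0, -0.6]
grip_width: 0.0159
gripper_force: 78.7
```

Run:
```python
from h import *
s=env.observe();print(s["position"],s["time_s"],s["ft_force"])
a=env.get_image("side")[:,:,::-1]; b=env.get_image("scene")[:,:,::-1]
M=np.zeros((560,800,3),np.uint8);X=cv2.resize(b[150:350,150:340],None,fx=2.1,fy=2.1,interpolation=2);Y=cv2.resize(a[170:370,235:385],None,fx=2.6,fy=2.6,interpolation=2)
M[:X.shape[0],:X.shape[1]]=X;M[:Y.shape[0],400:400+Y.shape[1]]=Y;cv2.imwrite("pics/m5.png",M)
```

```text
[ 0.5817 -0.063   0.1702] 9.725 [-0.4871 -0.0055 -0.6022]
```

View pics/m5.png

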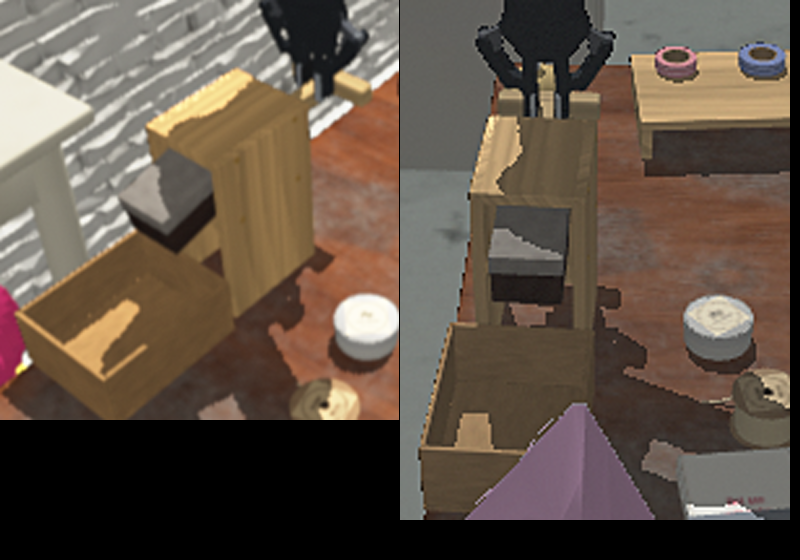

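The box sticks out straight over the carton (its lid at scene-crop (168,190)), and it has not fallen yet. I'll push on about 25 mm more.

Call:
{"fn": "jog_arm", "kwargs": {
  "hand": [0.01, 0.01, 0.01, 0.01, 0.01],
  "travel": [
    [0, 0.01, 0],
    [0, 0.01, 0],
    [0, 0.006, 0],
    [0, 0, 0],
    [0, 0, 0]
  ],
  "yaw": [0, 0, 0, 0, 0]
}}

```text
time_s: 10.45
position: [0.5817, -0.0382, 0.1701]
tool_rot: [[0.029, 1.0, 0.0], [1.0, -0.029, -0.0], [-0.0, 0.0, -1.0]]
ft_force: [0.3, -0.6, -1.4]
grip_width: 0.0157
gripper_force: 78.7
```

Call:
{"fn": "jog_arm", "kwargs": {
  "hand": [0.01, 0.01, 0.01, 0.01, 0.01],
  "travel": [
    [0, 0, 0],
    [0, 0, 0],
    [0, 0, 0],
    [0, 0, 0],
    [0, 0, 0]
  ],
  "yaw": [0, 0, 0, 0, 0]
}}

```text
time_s: 11.08
position: [0.5817, -0.038, 0.1701]
tool_rot: [[0.029, 1.0, -0.0], [1.0, -0.029, -0.0], [-0.0, -0.0, -1.0]]
ft_force: [-0.3, -0.3, -2.2]
grip_width: 0.0161
gripper_force: 78.7
```

Run:
```python
from h import *
s=env.observe();print(s["position"],s["time_s"],s["ft_force"])
C=env.calibration("scene");S=env.calibration("side")
b=env.get_image("scene")[:,:,::-1];a=env.get_image("side")[:,:,::-1]
cv2.imwrite("pics/sc6.png",b);cv2.imwrite("pics/s6.png",a)
for n,f,im,roi in(("scene","sc6",b,(150,340,150,350)),("side","s6",a,(235,330,170,370))):
    x0,x1,y0,y1=roi;h=cv2.cvtColor(np.ascontiguousarray(im[y0:y1,x0:x1]),cv2.COLOR_BGR2HSV)
    m=((h[...,1]<40)&(h[...,2]>50)&(h[...,2]<160)).astype(np.uint8)
    k,l,st,ce=cv2.connectedComponentsWithStats(cv2.morphologyEx(m,cv2.MORPH_OPEN,np.ones((3,3))))
    for i in range(1,k):
        if st[i,4]>120: print(n,st[i],ce[i]+[x0,y0], ray(C if n=="scene" else S,ce[i]+[x0,y0],.055)[:2])
```

```text
[ 0.5817 -0.038   0.1701] 11.075 [-0.3048 -0.2721 -2.238 ]
scene [  0   0  53  28 667] [167.3208 158.7301] [ 1.0859 -0.0802]
scene [   0    0  123  139 6555] [199.0265 209.8554] [0.8317 0.0333]
scene [154   0  36  25 429] [323.8578 161.7879] [ 0.7132 -0.3332]
scene [166  21  15  17 127] [323.6063 178.7953] [ 0.6628 -0.263 ]
scene [ 59 122  28  36 679] [222.2415 289.4021] [0.5901 0.193 ]
scene [160 159  29  12 204] [323.8137 315.1765] [0.3798 0.1235]
side [   0    0   39  200 4543] [248.0583 244.8987] [ 0.6958 -0.0742]
side [ 71   0  24  25 498] [318.0422 180.2731] [ 0.52   -0.4272]
side [ 35 131  28  33 895] [283.5732 316.6458] [0.5846 0.2005]
```

A grey lid blob now sits inside the carton, at about (0.59, 0.195). I'll draw the pusher back out and carry it to free table.

Call:
{"fn": "jog_arm", "kwargs": {
  "hand": [0.01, 0.01, 0.01, 0.01, 0.01],
  "travel": [
    [-0.001, -0.02, 0],
    [-0.001, -0.03, 0],
    [-0.001, -0.035, 0],
    [-0.001, -0.035, 0],
    [-0.001, -0.035, 0]
  ],
  "yaw": [0, 0, 0, 0, 0]
}}

```text
time_s: 11.8
position: [0.5763, -0.1953, 0.1701]
tool_rot: [[0.03, 1.0, 0.0], [1.0, -0.03, -0.0], [-0.0, 0.0, -1.0]]
ft_force: [-0.4, -0.4, -1.9]
grip_width: 0.0162
gripper_force: 78.7
```

Run:
```python
from h import *
s=env.observe();print(s["position"],s["time_s"],s["ft_force"])
a=env.get_image("side")[:,:,::-1]; b=env.get_image("scene")[:,:,::-1]
M=np.zeros((560,800,3),np.uint8);X=cv2.resize(b[150:350,150:340],None,fx=2.1,fy=2.1,interpolation=2);Y=cv2.resize(a[170:370,235:385],None,fx=2.6,fy=2.6,interpolation=2)
M[:X.shape[0],:X.shape[1]]=X;M[:Y.shape[0],400:400+Y.shape[1]]=Y;cv2.imwrite("pics/m6.png",M)
```

```text
[ 0.5763 -0.1953  0.1701] 11.8 [-0.4273 -0.4423 -1.9126]
```

View pics/m6.png

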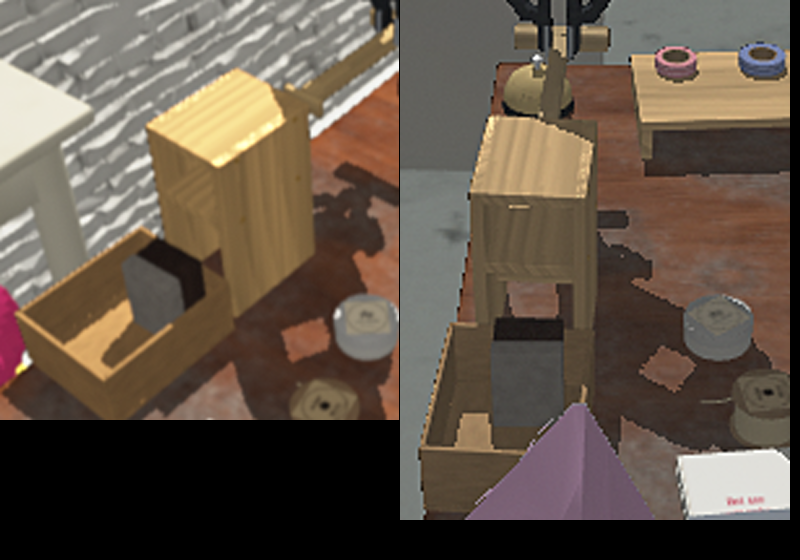

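The box is standing on end inside the carton (side-crop (528,375)) and the tunnel is empty. Next I lay the pusher down.

Call:
{"fn": "jog_arm", "kwargs": {
  "hand": [0.01, 0.01, 0.01, 0.01, 0.01],
  "travel": [
    [-0.02, 0.005, 0],
    [-0.025, 0.008, 0],
    [-0.025, 0.009, -0.02],
    [-0.02, 0.008, -0.035],
    [-0.008, 0.005, -0.04]
  ],
  "yaw": [0, 0, 0, 0, 0]
}}

```text
time_s: 12.52
position: [0.4779, -0.1579, 0.0749]
tool_rot: [[0.029, 1.0, 0.001], [1.0, -0.029, -0.001], [-0.001, 0.001, -1.0]]
ft_force: [0.7, -1.6, -2.0]
grip_width: 0.0158
gripper_force: 78.7
```

Call:
{"fn": "jog_arm", "kwargs": {
  "hand": [0.01, 0.01, 0.01, 0.01, 0.01],
  "travel": [
    [0, 0, -0.025],
    [0, 0, -0.015],
    [0, 0, -0.005],
    [0, 0, -0.003],
    [0, 0, 0]
  ],
  "yaw": [0, 0, 0, 0, 0]
}}

```text
time_s: 13.15
position: [0.4788, -0.1582, 0.0275]
tool_rot: [[0.029, 1.0, 0.001], [1.0, -0.029, -0.0], [-0.0, 0.001, -1.0]]
ft_force: [0.0, 0.7, -1.0]
grip_width: 0.016
gripper_force: 78.7
```

Call:
{"fn": "jog_arm", "kwargs": {
  "hand": [0.01, 0.01, 0.01, 0.01, 0.01],
  "travel": [
    [0, 0, -0.0015],
    [0, 0, -0.0015],
    [0, 0, -0.0005],
    [0, 0, 0],
    [0, 0, 0]
  ],
  "yaw": [0, 0, 0, 0, 0]
}}

```text
time_s: 13.78
position: [0.4788, -0.158, 0.0243]
tool_rot: [[0.029, 1.0, 0.001], [1.0, -0.029, -0.0], [-0.0, 0.001, -1.0]]
ft_force: [-0.8, 0.8, 6.0]
grip_width: 0.0161
gripper_force: 79.8
```

Call:
{"fn": "jog_arm", "kwargs": {
  "hand": [0.02, 0.03, 0.05, 0.05, 0.05],
  "travel": [
    [0, 0, 0],
    [0, 0, 0],
    [0, 0, 0],
    [0, 0, 0],
    [0, 0, 0]
  ],
  "yaw": [0, 0, 0, 0, 0]
}}

```text
time_s: 14.4
position: [0.4787, -0.158, 0.0236]
tool_rot: [[0.029, 1.0, -0.0], [1.0, -0.029, 0.0], [0.0, -0.0, -1.0]]
ft_force: [0.1, -0.1, 0.6]
grip_width: 0.0497
gripper_force: 0.0
```

Call:
{"fn": "jog_arm", "kwargs": {
  "hand": [0.05, 0.05, 0.05, 0.05, 0.05],
  "travel": [
    [0, 0, 0.015],
    [0, 0, 0.04],
    [0, 0, 0.05],
    [0, 0, 0.05],
    [0, 0, 0.03]
  ],
  "yaw": [0, 0, 0, 0, 0]
}}

```text
time_s: 15.02
position: [0.4789, -0.1581, 0.2111]
tool_rot: [[0.029, 1.0, 0.003], [1.0, -0.029, -0.002], [-0.001, 0.003, -1.0]]
ft_force: [0.1, 0.4, 0.5]
grip_width: 0.0502
gripper_force: 0.0
```

Run:
```python
from h import *
s=env.observe();print(s["position"],s["time_s"],s["ft_force"],s["grip_width"]);T=wT();c=env.calibration("wrist")
im=env.get_image("wrist");h=cv2.cvtColor(im,cv2.COLOR_RGB2HSV)
# wood colour column extents along rows, about the stick
m=((h[...,0]>12)&(h[...,0]<28)&(h[...,2]>110)&(h[...,1]>50)).astype(np.uint8)
for r in range(0,400,25):
    x=np.flatnonzero(m[r,200:460])+200
    if len(x): print(r,x.min(),x.max(),len(x),ray(c,(x.min(),r),.022,T)[:2],ray(c,(x.max(),r),.022,T)[:2])
```

```text
[ 0.4789 -0.1581  0.2111] 15.025 [0.0621 0.3741 0.4613] 0.05020501354443299
0 315 341 27 [ 0.4741 -0.0118] [ 0.4915 -0.0123]
25 315 341 27 [ 0.4735 -0.0269] [ 0.4912 -0.0274]
50 315 341 27 [ 0.4729 -0.0425] [ 0.4908 -0.0431]
75 315 341 27 [ 0.4723 -0.0586] [ 0.4905 -0.0592]
100 315 341 27 [ 0.4717 -0.0752] [ 0.4902 -0.0758]
125 315 340 26 [ 0.471  -0.0924] [ 0.4891 -0.0929]
150 315 340 26 [ 0.4703 -0.1101] [ 0.4887 -0.1106]
175 315 340 26 [ 0.4696 -0.1284] [ 0.4883 -0.1289]
200 316 340 25 [ 0.4697 -0.1473] [ 0.4879 -0.1479]
225 316 340 25 [ 0.4689 -0.1669] [ 0.4875 -0.1675]
250 265 390 126 [ 0.4281 -0.186 ] [ 0.5263 -0.1889]
300 328 343 16 [ 0.4763 -0.2302] [ 0.4886 -0.2306]
325 200 348 97 [ 0.3695 -0.2496] [ 0.4923 -0.2533]
350 259 351 93 [ 0.4167 -0.2744] [ 0.4944 -0.2767]
375 252 354 103 [ 0.4088 -0.2985] [ 0.4967 -0.3012]
```

The pusher lies flat: the stick measures 18 mm at table height along its whole length, and the crossbar is clear of the step. The gripper is free and high, so I'm handing in.

```bash
python3 -c "
from rig import env
print(env.close_job())"
```

```text
the job is handed in; nothing more can be done
None
```

I handed the job in at about 15 s of robot time: the gift box is standing on end inside the carton, the pusher lies flat on the table, and the arm never went near the candle tin, card pack or twine spool; the verdict was not shown.

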